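# Turn a chocolate mould over into the decorating stand and lock it

### The job

The ice-blue chocolate mould is draining on the sloping wire rack with its dark cavities facing down. Turn it over and seat it fully home in the pocket of the grey sloping decorating stand, cavities facing up and outwards, then swing the red locking lever shut over it. Leave everything else on the table where it is.

Things in the scene. Friction and masses are not known exactly. Their poses are not given: they have to be found in the camera images.
- mould: Ice-blue rigid mould, a flat plate 130 x 70 x 16 mm, 160 g. Origin at its centre; x along its length, y along its width, z out of the face with eight dark brown cavities (the other face is plain). Either end may go down. It starts leaning on the rack, plain face up, its length running down the slope; its upper 45 mm overhang the rods, free above and below.
- mould_face (a point): Centre of the mould's cavity face, 8 mm from its centre along its z.
- rack: Steel wire draining rack on a dark pan 130 x 130 mm, fixed. Origin on the table under its middle. Its rods slope at 63 degrees from the horizontal, falling towards its own +x (roughly away from the robot) to a sill under the mould's lower end. The mould on it has its centre 105 mm above the table, up to 20 mm off the middle along y.
- bed: Aluminium sloping bed on the grey stand (base 130 x 110 mm), fixed. Origin: centre of a fully seated mould, 105 mm above the table; x down the slope (63 degrees from the horizontal, roughly away from the robot), y left across it, z out of it, up and away from the robot. Back plate: face at z = -8 mm, from x = -20 to 65 mm, so a seated mould's upper 45 mm overhang it.
- pocket (a point): Middle of the pocket floor on which the mould's lower end stands: x = 65 mm in the bed's frame. The mould slides in from above along the bed's x. Side walls 76 mm apart from x = 5 mm down, flared guides above them up to x = -17 mm; a front lip over x = 45 to 75 mm, its inner face at z = 12, outer at z = 17 mm.
- lever (a joint): Red locking lever, turning about the bed's z at lever_pivot, left of the pocket. 0: shut, its stop (lying across the seated mould's face, 4 mm off it, pointing 45 degrees up the slope and to the right). 1.57: open (pointing 45 degrees up the slope and to the left, clear of the mould). It stays where it is left; about 2 N at the knob moves it.
- lever_pivot (a point): The lever's pivot, on the underside of the lever: at (22, 58, 12) mm in the bed's frame. The knob is 60 mm from it.
- lever_knob (a point): Middle of the lever's red knob, a round pin 12 mm in diameter and 30 mm long that stands out from the lever along the bed's z, from 18 to 48 mm in the bed's frame; this point is at z = 33 mm. When shut it is at x = -20, y = 16 mm in the bed's frame.
- red_bottle: Red colour bottle, 36 mm across, 95 mm high, a bystander that may stand between rack and stand; origin under its centre.
- gold_bottle: Yellow colour bottle, 36 mm across, 95 mm high, a bystander; origin under its centre.
- scraper: Bench scraper with steel blade and black handle, 95 x 125 x 20 mm, a bystander; origin under its middle.
- tin: Tin with yellow lid, 72 mm across, 110 mm high, a bystander; origin under its centre.
- bowl: Steel bowl, 120 mm across, 60 mm high, a bystander; origin under its centre.
- palette_knife: Palette knife with wooden handle lying on the table, 280 mm long, a bystander; origin under its middle.
- tablet_box: Flat white box, 80 x 120 x 22 mm, a bystander; origin under its centre.
Not all that is in view belongs to the job. What is shaped like the mould but orange or yellow is not meant.

How it is judged (in metres and radians):
On the way:
1. the mould is fully home in the stand's pocket, cavities outwards, with the lever still open (distance between mould and bed below 0.007 m and angle between the z axis of mould and the z axis of bed, either way round below 0.12 rad and angle between the x axis of mould and the x axis of bed, either way round below 0.12 rad and z of mould_face in the frame of bed above 0.003 m and value of joint lever above 0.7 rad), for 0.2 s.
At the end, for the whole second after the job is handed in: The mould rests in the stand's pocket with its centre within 7 mm of the seated place, its faces and length within 0.12 rad of the bed's, cavities outwards; the lever is within 0.12 rad of shut; the mould is released and at rest (distance between mould and bed below 0.007 m and angle between the z axis of mould and the z axis of bed, either way round below 0.12 rad and angle between the x axis of mould and the x axis of bed, either way round below 0.12 rad and z of mould_face in the frame of bed above 0.003 m and value of joint lever below 0.12 rad and linear speed of mould below 0.02 m/s and contact force between the fingers and mould below 0.1 N); the robot touches nothing.
It fails at once if a bystander is moved by more than 30 mm (distance of any of red_bottle, gold_bottle, scraper, tin, bowl, palette_knife, tablet_box from where it was at the start of the episode above 0.03 m).
It also fails if it takes over 58 s, if anything falls off the work surface, if the arm or the gripper's body presses on something with over 40 N, if the wrist force passes 120 N, or if a joint passes its speed limit or range.

### The arm

A 6-joint arm with a two-finger parallel gripper is mounted at the origin on the work surface. World frame = base frame: x ahead of the robot, y to its left, z up, the work surface at z = 0. Lengths are in mm, angles in rad, forces in N, time in s.
With the tool pointing down it reaches from about 300 to 775 mm from the base axis. Payload 14.6 kg.
Tool frame: the origin (TCP) lies between the finger pads; the fingertips stand 8 mm ahead of it and the grasp point (between the pads) lies 11 mm behind it; z points along the fingers, y is the direction in which the jaws open and shut (so a half turn about z gives the same grasp; the last joint's range is limited). The gripper opens to 94 mm and grips with 3 to 60 N. Pads are 16 mm wide; open, the fingers measure 119 mm over their backs; the gripper's body (75 mm by 177 mm) begins 78 mm behind the grasp point.
Start: joints at [1.247, 0.3, 1.521, -0, 1.321, -0.067], TCP at [139.691, 531.955, 213.446] pointing down, gripper open.
Joint ranges: [-3.03, 3.03], [-0.79, 2.21], [0.23, 2.52], [-1.04, 4.18], [0, 3.07], [-2.55, 2.55]. Speed limits (rad/s): [2.22, 2.22, 2.57, 3.14, 3.14, 3.14].

### API

Orientations are given as [roll, pitch, yaw] about the fixed x, y, z axes, in that order (R = Rz(yaw) Ry(pitch) Rx(roll)).
In Python, from cell import manip gives the robot as it stands. The module is installed in compiled form; this text tells all that it offers.
- The arm moves only by the tool send_rows, never from a script. Its argument "series" is a list that holds one entry, the list of rows, each a list of 5 numbers: the opening, from 0 (shut) to 1 (fully open), then the shift along the tool's x, y, z in mm, then the turn about the tool's z in degrees. In form: [[[gripper, dx, dy, dz, roll], ...]]. A call has 1 to 10 rows; each row is the pose to reach, as a shift and turn from the pose commanded when the call began, along the tool's axes at that moment; what a row does not reach only later rows make up. A row lasts 1/10 s, in which the tool goes at most 50 mm and 8.59 degrees, less where a joint would pass 70% of its speed; a pose out of reach is approached as far as the arm can. A call with a gripper value outside its range is refused whole. The fingers move at their own pace and stop on an object; "newtons" is the grip in N (left out, the last holds). Time passes only in rows, so rows that repeat a pose let the fingers close. It gives the time, the measured TCP pose, the force and the opening at its end, in the units of the state.
- manip.read_state(): the state, without advancing time (a new reading comes with each control period).
- manip.camera(name): name is "scene" or "side" or "wrist"; returns a dict with "img" (384x512x3 uint8, red, green, blue), "vfov" (degrees; the focal length in pixels is half the picture's height over the tangent of half this angle, whatever the lens; pixels are square), "cx", "cy" (the principal point, pixels), "dist" ([k1, k2, p1, p2, k3] as OpenCV has them; the pictures are not rectified), "pose" (4x4, takes a point from camera to world coordinates); the wrist camera has in their place "T_tool_cam" (4x4, takes a point from camera to tool coordinates, whose origin is the TCP and whose axes are the flange's). Camera axes: x right, y down, z forward; pixel columns grow to the right and rows downward; lengths in mm; the calibration is good to about 2 mm. A picture is of the moment at which its call begins: read the wrist's pose just before it. There is no depth.
- manip.sign_off(): hands the job in, once; it reports no verdict.
Trained networks look in a picture, given as the dict that the camera call returned (one of the last four; its "shot" number tells which), for a name from the list of things; names that differ only in an ending like _2 or _b are one class to them, and where a whole thing is asked for, a point or a joint stands for the part that bears it (a point fixed in the world has none). Each returns a list of dicts, best first, with "conf" (0 to 1); they miss things now and then, are a little off and sometimes report something else, mostly with a low value. They report only what shows in the picture. A call takes as long as a camera call. They do not tell look-alikes from the thing itself.
- manip.find_in(target, picture): "rect" ([left, top, width, height] in pixels, round what is visible of it).
- manip.silhouettes(target, picture): "pixels" (384x512 bool, what is visible of it) and "rect" ([left, top, width, height] in pixels, round what is visible of it).
The state is a dict: "clock": time; "joints": joint angles; "qd": joint speeds; "effort": joint torques, N m; "eef_pos": TCP position; "eef_rot": TCP orientation; "wrist_force": force on the tool from outside, world axes, zero at the start; "moment": the same for the moment, N m; "finger_gap": finger opening in mm.
Only numpy, scipy, OpenCV 4.12 (cv2) and the standard library are available. Lean on these libraries where they do the work, as an engineer would, in place of code of your own. Each camera call takes 0.05 s, during which the arm holds its last target. There are 200 camera calls.

## Working session

There is one attempt and no reset: what is moved stays moved. The work goes in short steps, Python scripts to look and compute and a tool call to move; the robot and the scene stay as the last step left them, time stands still between calls to the robot, and variables do not carry over. Pictures are saved under pics/ and viewed, about 8 in all and at most 12, crops included, and the job is handed in when it is done.

Besides the shell and the picture viewer there is one more tool, called after ">>>" by a JSON object that holds its "method" and its "body", one argument or row to a line. send_rows: Moves the arm, as the interface text tells. Its arguments: {"type":"object","properties":{"series":{"type":"array"},"newtons":{"type":"number"}},"required":["series"]}

```bash
mkdir -p pics; ls
cat > h.py <<'E'
import numpy as np, cv2
from cell import manip
from scipy.spatial.transform import Rotation as R
def K(c):
    f=192/np.tan(np.radians(c["vfov"])/2); return np.array([[f,0,c["cx"]],[0,f,c["cy"]],[0,0,1.]])
def proj(c,P,pose=None):
    T=np.linalg.inv(c["pose"] if pose is None else pose)
    P=np.atleast_2d(P)@T[:3,:3].T+T[:3,3]
    return cv2.projectPoints(P.reshape(-1,1,3),np.zeros(3),np.zeros(3),K(c),np.array(c["dist"],float))[0].reshape(-1,2)
def save(im,n): cv2.imwrite("pics/"+n+".png",cv2.cvtColor(np.ascontiguousarray(im),cv2.COLOR_RGB2BGR))
E
python3 - <<'E'
from h import *
s=manip.read_state();print(s)
ims=[]
for n in("scene","side"):
    c=manip.camera(n);ims.append(c["img"]);print(n,c["vfov"],c["cx"],c["cy"],c["dist"],np.round(c["pose"],3).tolist())
    np.save(n+".npy",c,allow_pickle=True)
    for t in("mould","rack","bed","lever","red_bottle"):
        print(t,[(d["rect"],round(d["conf"],2)) for d in manip.find_in(t,c)])
save(cv2.resize(np.vstack(ims),(512,768))[:600] if 0 else ims[0],"a_scene");save(ims[1],"a_side")
E
```

```text
pics
{'clock': 0.0, 'joints': array([ 1.24742242e+00,  3.00487491e-01,  1.52157960e+00,  2.25675367e-05,
        1.32072921e+00, -6.65991559e-02]), 'qd': array([ 3.25122106e-04, -5.65345879e-04,  8.85235250e-04, -6.91217452e-04,
        5.22562596e-05, -1.42204429e-03]), 'effort': array([-2.15111027e-04, -5.31792355e+01, -3.52745819e+01,  7.08236522e-02,
        2.41910439e-02, -8.67050039e-05]), 'eef_pos': array([139.5930959 , 531.72083977, 212.87797155]), 'eef_rot': array([-3.14039313e+00, -1.01912844e-04,  2.88481224e+00]), 'wrist_force': array([ 0.20021697,  0.40826552, -0.41930023]), 'moment': array([ 0.01750985, -0.00447016,  0.040457  ]), 'finger_gap': 93.87913927340736}
scene 55.35628144935806 251.9483105698157 192.3375902353615 [-0.12107644  0.          0.          0.          0.        ] [[-0.843, 0.429, -0.324, 924.022], [0.538, 0.683, -0.495, 512.342], [0.009, -0.591, -0.806, 1070.986], [0.0, 0.0, 0.0, 1.0]]
mould [([282.5, 191.5, 38.6, 19.6], 0.89), ([232.8, 146.0, 15.9, 37.8], 0.66), ([261.6, 142.6, 25.1, 31.0], 0.57)]
rack [([217.3, 157.5, 42.3, 43.9], 0.63)]
bed [([274.0, 236.1, 44.7, 49.5], 0.94), ([229.6, 145.9, 23.8, 36.3], 0.27)]
lever []
red_bottle [([261.6, 210.5, 13.0, 22.8], 0.73)]
side 51.90301184404804 255.50410566471123 188.81474777507836 [-0.06642835  0.          0.          0.          0.        ] [[-0.997, -0.014, 0.078, 459.742], [-0.075, 0.469, -0.88, 946.24], [-0.025, -0.883, -0.468, 653.277], [0.0, 0.0, 0.0, 1.0]]
mould [([309.7, 180.4, 30.0, 24.8], 0.93), ([293.2, 217.7, 50.9, 28.5], 0.88), ([264.9, 150.5, 21.0, 33.7], 0.45)]
rack [([247.9, 165.8, 44.1, 45.0], 0.77), ([255.7, 208.2, 16.8, 35.3], 0.54)]
bed [([216.2, 224.7, 39.8, 53.4], 0.81), ([247.8, 161.3, 46.0, 50.0], 0.3)]
lever [([216.9, 248.6, 17.2, 13.8], 0.5), ([216.9, 221.1, 38.5, 55.7], 0.2)]
red_bottle [([255.0, 207.9, 15.6, 36.4], 0.77)]
```

Run:
```python
from h import *
a=cv2.imread("pics/a_scene.png");b=cv2.imread("pics/a_side.png")
def up(x,x0,y0,w,h,W): return cv2.resize(x[y0:y0+h,x0:x0+w],(W,int(h*W/w)),interpolation=cv2.INTER_CUBIC)
cv2.imwrite("pics/b.png",np.hstack([up(a,190,120,160,200,400),up(b,190,120,160,200,400)]))
```

```text
(no output)
```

View pics/b.png

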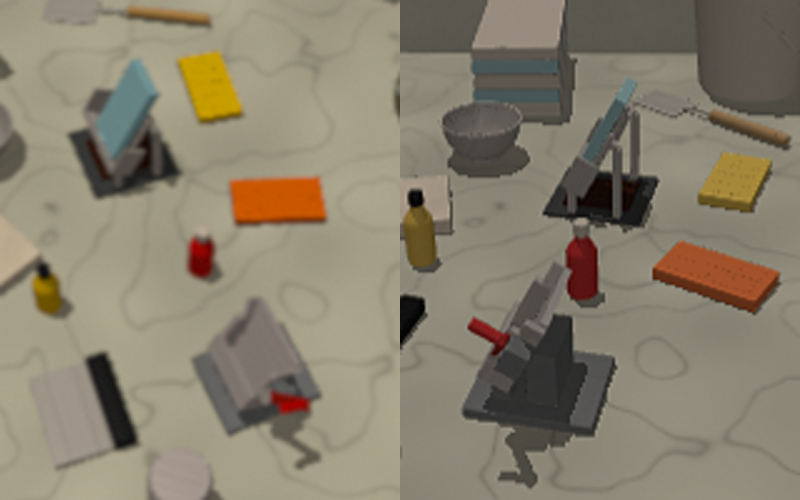

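Look-alikes: ice-blue plate on the rack at scene px (240,162), the one meant by colour and pose; the orange plate at (301,200) and yellow plate at (274,154) are decoys. The crop also shows the red lever open on the stand near (306,280).

The interface only allows yaw, so the plan is to grip the mould by its side edges at the overhang, yaw it 180°, then let it pivot in the grip against the back plate.

Run:
```python
from h import *
S=np.load("scene.npy",allow_pickle=True).item();D=np.load("side.npy",allow_pickle=True).item()
def ray(c,p):
    u=cv2.undistortPoints(np.array([[p]],float),K(c),np.array(c["dist"],float))[0,0]
    d=c["pose"][:3,:3]@np.array([u[0],u[1],1]);return c["pose"][:3,3],d
def on(c,p,z=4):
    o,d=ray(c,p);return np.round(o+d*(z-o[2])/d[2]).tolist()
f=lambda x,y:(190+x/2.5,120+y/2.5)
for n,c,ps in(("rack scene",S,[(68,137),(102,195),(180,170)]),("rack side",D,[(145,213),(240,222),(257,178),(165,170)]),
 ("bed scene",S,[(193,362),(230,432),(320,392)]),("bed side",D,[(63,405),(195,432),(215,355)]),
 ("bottle s",S,[(200,275)]),("bottle d",D,[(184,300)])):
    print(n,[on(c,f(*p)) for p in ps])
def tri(ps,pd):
    (o1,d1),(o2,d2)=ray(S,f(*ps)),ray(D,f(*pd))
    A=np.c_[d1,-d2];t=np.linalg.lstsq(A,o2-o1,rcond=None)[0]
    a,b=o1+d1*t[0],o2+d2*t[1];print(np.round((a+b)/2),round(np.linalg.norm(a-b),1))
tri((291,400),(80,325)) # knob approx
```

```text
rack scene [[561.0, -280.0, 4.0], [573.0, -161.0, 4.0], [453.0, -139.0, 4.0]]
rack side [[584.0, -160.0, 4.0], [460.0, -141.0, 4.0], [437.0, -261.0, 4.0], [566.0, -281.0, 4.0]]
bed scene [[607.0, 124.0, 4.0], [621.0, 225.0, 4.0], [496.0, 244.0, 4.0]]
bed side [[630.0, 214.0, 4.0], [499.0, 246.0, 4.0], [484.0, 130.0, 4.0]]
bottle s [[528.0, 23.0, 4.0]]
bottle d [[522.0, 33.0, 4.0]]
[591. 273. 150.] 8.7
```

>>> {"method": "send_rows", "body": {
  "series": [
    [[1,-40,-25,-50,8],[1,-416,-244,-167,85],[1,-416,-244,-167,85],[1,-416,-244,-167,85],[1,-416,-244,-167,85],[1,-416,-244,-167,85],[1,-416,-244,-167,85],[1,-416,-244,-167,85],[1,-416,-244,-167,85],[1,-416,-244,-167,85]]
  ]
}}

```text
clock: 1.6
eef_pos: [469.8, 199.8, 376.6]
eef_rot: [3.141, -0.0, 1.395]
wrist_force: [0.6, 0.8, 0.6]
finger_gap: 94.0
```

```bash
cat >> h.py <<'E'
def wrist():
    s=manip.read_state();c=manip.camera("wrist")
    T=np.eye(4);T[:3,:3]=R.from_euler("xyz",s["eef_rot"]).as_matrix();T[:3,3]=s["eef_pos"]
    c["pose"]=T@c["T_tool_cam"];return s,c
def ray(c,p):
    u=cv2.undistortPoints(np.array([[p]],float),K(c),np.array(c["dist"],float))[0,0]
    return c["pose"][:3,3],c["pose"][:3,:3]@np.array([u[0],u[1],1])
def on(c,p,z):
    o,d=ray(c,p);return o+d*(z-o[2])/d[2]
E
python3 - <<'E'
from h import *
s,c=wrist();print(s["clock"],s["eef_pos"],s["eef_rot"],s["joints"])
print(c["vfov"],c["cx"],c["cy"],c["dist"],np.round(c["T_tool_cam"],2).tolist())
print(proj(c,[[552,184,0],[510,-210,0]]))
save(c["img"],"c_w");np.save("w1.npy",c,allow_pickle=True)
E
```

```text
1.6 [469.80994903 199.83634915 376.62386149] [ 3.14110431e+00 -3.13922062e-04  1.39502088e+00] [3.30402740e-01 1.41245305e-01 1.34267311e+00 3.79300547e-05
 1.65709493e+00 5.06181545e-01]
71.37477447684894 255.59952990264728 197.2543161792176 [-0.06333529  0.          0.          0.          0.        ] [[0.0, -0.96, -0.27, 78.35], [1.0, 0.0, -0.0, 0.32], [0.0, -0.27, 0.96, -171.52], [0.0, 0.0, 0.0, 1.0]]
[[296.30056205 162.50654531]
 [300.2109593  321.17005731]]
```

View pics/c_w.png

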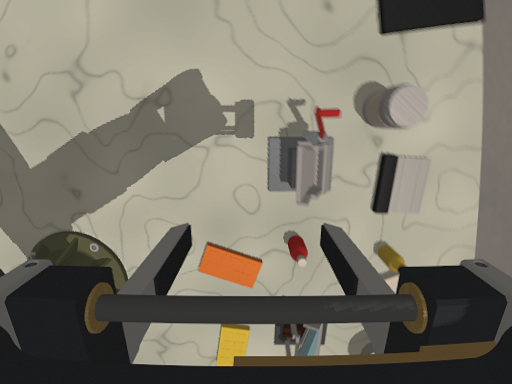

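The wrist view shows the stand at (300,165) with the lever open at (328,118), the red bottle at (297,248), and the rack partly hidden at (300,340). Stand heading is about -10°. I'll overlay a model to refine it.

```bash
cat >> h.py <<'E'
def frame(o,head):
    h=np.radians(head);u=np.array([np.cos(h),np.sin(h),0]);z=np.array([0,0,1.]);a=np.radians(63)
    x=u*np.cos(a)-z*np.sin(a);zz=u*np.sin(a)+z*np.cos(a);y=np.cross(zz,x)
    T=np.eye(4);T[:3,:3]=np.c_[x,y,zz];T[:3,3]=o;return T
def tf(T,P): return np.atleast_2d(np.array(P,float))@T[:3,:3].T+T[:3,3]
def crop_overlay(c,polys,x0,y0,w,h,k,name):
    im=cv2.resize(c["img"][y0:y0+h,x0:x0+w],None,fx=k,fy=k,interpolation=cv2.INTER_CUBIC)
    for P,col in polys:
        q=((proj(c,P)-[x0,y0]+.5)*k-.5)
        cv2.polylines(im,[np.round(q*8).astype(np.int32)],False,col,1,cv2.LINE_AA,3)
    save(im,name);return im
def bedpolys(T):
    g=(0,255,0);r=(255,0,255);y=(255,255,0)
    return [(tf(T,[[-20,-38,-8],[-20,38,-8]]),g),(tf(T,[[45,-38,17],[45,38,17]]),g),
      (tf(T,[[5,38,8],[65,38,8]]),g),(tf(T,[[5,-38,8],[65,-38,8]]),g),
      (tf(T,[[22,58,12],[-20,100,18],[-20,100,48]]),y),
      (np.array([[a,b,0] for a,b in[(-65,-55),(65,-55),(65,55),(-65,55),(-65,-55)]])@np.diag([1,1,0])@np.c_[T[:3,1]*0,T[:3,1],[0,0,1]].T*0+0,r)][:5]
def rect(o,head,lx,ly,z,col=(255,0,255)):
    h=np.radians(head);u=np.array([np.cos(h),np.sin(h)]);v=np.array([-u[1],u[0]])
    return (np.array([[*(np.array(o[:2])+a*lx/2*u+b*ly/2*v),z] for a,b in[(-1,-1),(1,-1),(1,1),(-1,1),(-1,-1)]]),col)
E
python3 - <<'E'
from h import *
c=np.load("w1.npy",allow_pickle=True).item()
T=frame([552,184,105],-10)
crop_overlay(c,bedpolys(T)+[rect([552,184],-10,130,110,0)],250,85,110,130,6,"d_ov" ) 
im=cv2.imread("pics/d_ov.png");cv2.imwrite("pics/d_ov.png",cv2.resize(im,(508,600)))
E
```

```text
(no output)
```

View pics/d_ov.png

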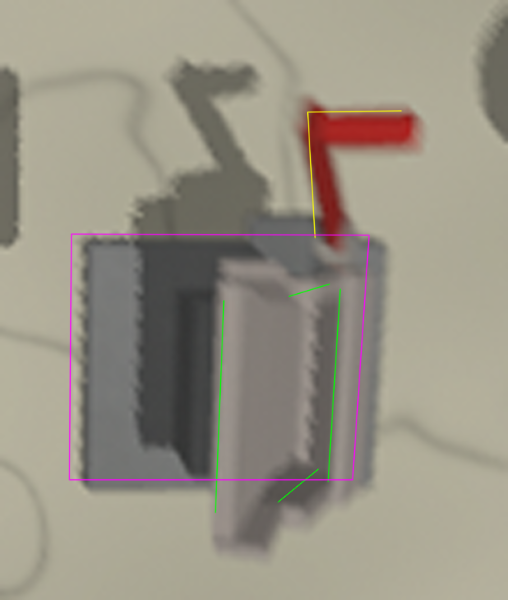

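>>> {"method": "send_rows", "body": {
  "series": [
    [[1,-397,40,0,90],[1,-397,40,0,90],[1,-397,40,0,90],[1,-397,40,20,90],[1,-397,40,45,90],[1,-397,40,45,90],[1,-397,40,45,90],[1,-397,40,45,90],[1,-397,40,45,90],[1,-397,40,45,90]]
  ]
}}

```text
clock: 2.65
eef_pos: [440.7, -197.9, 330.2]
eef_rot: [-3.141, 0.001, -0.108]
wrist_force: [0.2, 0.3, 0.1]
finger_gap: 94.0
```

Run:
```python
from h import *
s,c=wrist();print(s["clock"],s["eef_pos"],s["eef_rot"],s["joints"])
np.save("w2.npy",c,allow_pickle=True)
T=frame([510,-210,105],-10);L=[[-65,-35],[65,-35],[65,35],[-65,35],[-65,-35]]
q=[(tf(T,[[a,b,8] for a,b in L]),(255,0,0)),(tf(T,[[-65,-35,8],[-65,-35,-8],[-65,35,-8],[-65,35,8]]),(255,0,0)),rect([510,-210],-10,130,130,4)]
p=proj(c,q[2][0]);m=p.mean(0);print(p)
x0=int(np.clip(m[0]-80,0,352));y0=int(np.clip(m[1]-75,0,234))
crop_overlay(c,q,x0,y0,160,150,4,"e_rack");print(x0,y0)
print([(d["rect"],d["conf"]) for d in manip.find_in("mould",c)])
```

```text
2.65 [ 440.73910623 -197.93059213  330.16430113] [-3.14117642e+00  1.08323761e-03 -1.07556528e-01] [-4.97906849e-01  8.40461162e-02  1.50957720e+00 -2.72646253e-05
  1.54912947e+00  1.18044684e+00]
[[290.08115703 165.10073758]
 [297.31537896  92.04103804]
 [223.42581711  86.73749532]
 [220.72953228 160.44773452]
 [290.08115703 165.10073758]]
184 58
[([250.8, 195.1, 71.9, 45.5], 0.74), ([142.1, 175.3, 52.8, 65.2], 0.72), ([224.3, 104.2, 54.8, 58.1], 0.63)]
```

View pics/e_rack.png

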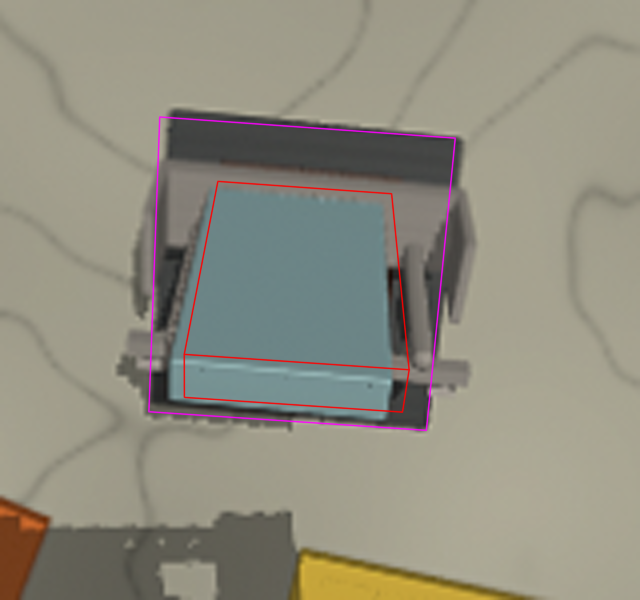

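The rack crop matches the model to a few mm: the plain ice-blue face is up, with its upper end face between crop points (171,357) and (394,378), and the overhang is free. I'll fit the mould pose from the corners.

Run:
```python
from h import *
from scipy.optimize import least_squares
c=np.load("w2.npy",allow_pickle=True).item()
px=np.array([(171,357),(394,378),(171,399),(389,418),(212,190),(384,206)])/4+[184,58]-.4
P=[[-65,35,8],[-65,-35,8],[-65,35,-8],[-65,-35,-8],[65,35,8],[65,-35,8]]
f=lambda v:(proj(c,tf(frame([v[0],v[1],105],v[2]),P))-px).ravel()
r=least_squares(f,[510,-210,-10]);print(r.x,r.fun.round(1))
T=frame([r.x[0],r.x[1],105],r.x[2]);print("grasp",tf(T,[[-45,0,0],[-65,0,0]]))
```

```text
[ 508.13292714 -206.30018588  -11.41899688] [ 0.   0.4  0.3  0.3 -0.1  0.5 -0.3  0.8 -0.2 -1.3  0.1 -1.1]
grasp [[ 488.10774607 -202.25549118  145.09529359]
 [ 479.2076656  -200.4578491   162.91542407]]
```

>>> {"method": "send_rows", "body": {
  "series": [
    [[1,45,-1,40,5.2],[1,45,-1,90,5.2],[1,45,-1,130,5.2],[1,45,-1,165,5.2],[1,45,-1,191,5.2],[1,45,-1,191,5.2],[1,45,-1,191,5.2]]
  ],
  "newtons": 12
}}

```text
clock: 3.45
eef_pos: [486.5, -199.8, 140.8]
eef_rot: [3.141, -0.001, -0.186]
wrist_force: [0.5, 0.5, 0.4]
finger_gap: 94.1
```

Run:
```python
from h import *
s,c=wrist();print(s["clock"],s["eef_pos"],s["eef_rot"],s["wrist_force"])
save(np.hstack([c["img"][150:384,100:412]]),"f_grasp")
```

```text
3.45 [ 486.53267671 -199.8070904   140.81481566] [ 3.14141590e+00 -6.44351238e-04 -1.86288568e-01] [0.46643399 0.49178662 0.38270994]
```

View pics/f_grasp.png

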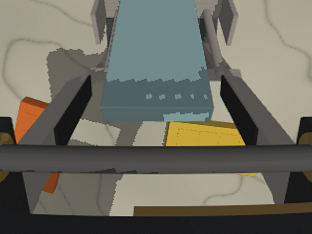

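The mould sits between the open fingers, with a gap on each side. Closing, then lifting.

>>> {"method": "send_rows", "body": {
  "series": [
    [[0,0,0,0,0],[0,0,0,0,0],[0,0,0,0,0],[0,0,0,0,0],[0,0,0,0,0],[0,0,0,0,0],[0,-3,0,-15,0],[0,-5,0,-30,0]]
  ],
  "newtons": 12
}}

```text
clock: 4.3
eef_pos: [480.7, -198.8, 169.6]
eef_rot: [-3.141, 0.002, -0.189]
wrist_force: [-0.0, -0.4, -1.5]
finger_gap: 70.0
```

>>> {"method": "send_rows", "body": {
  "series": [
    [[0,0,0,-40,0],[0,0,-5,-85,-7],[0,7,-30,-130,-15],[0,7,-70,-165,-23],[0,7,-115,-170,-31],[0,7,-160,-170,-39],[0,7,-205,-170,-47],[0,7,-250,-170,-55],[0,7,-295,-170,-63],[0,7,-335,-170,-71]]
  ]
}}

```text
clock: 5.3
eef_pos: [551.1, 130.9, 339.4]
eef_rot: [-3.141, 0.0, 1.056]
wrist_force: [0.5, -1.8, -3.0]
finger_gap: 70.1
```

>>> {"method": "send_rows", "body": {
  "series": [
    [[0,10,-5,0,-8],[0,20,-10,0,-16],[0,30,-12,0,-24],[0,40,-15,0,-32],[0,45,-15,0,-40],[0,45,-15,0,-48],[0,45,-15,0,-56],[0,45,-15,0,-64],[0,45,-15,0,-72],[0,45,-15,0,-80]]
  ]
}}

```text
clock: 6.3
eef_pos: [560.5, 175.2, 339.3]
eef_rot: [-3.141, -0.001, 2.452]
wrist_force: [-0.3, 0.2, -1.9]
finger_gap: 69.8
```

>>> {"method": "send_rows", "body": {
  "series": [
    [[0,0,0,0,-8],[0,0,0,0,-16],[0,0,0,0,-24],[0,0,0,0,-29.5],[0,0,0,0,-29.5]]
  ]
}}

```text
clock: 6.8
eef_pos: [560.5, 175.2, 339.3]
eef_rot: [-3.141, -0.001, 2.962]
wrist_force: [0.4, -0.6, -1.5]
finger_gap: 69.7
```

Run:
```python
from h import *
s=manip.read_state();print(s["clock"],s["eef_pos"],s["eef_rot"],s["joints"],s["wrist_force"])
a=manip.camera("side");b=manip.camera("scene")
np.save("side2.npy",a,allow_pickle=True);np.save("scene2.npy",b,allow_pickle=True)
P=tf(frame([557,178.5,105],-10),[[0,0,0]]);print(proj(a,P),proj(b,P))
up=lambda x,x0,y0:cv2.resize(x[y0:y0+140,x0:x0+100],(400,560),interpolation=cv2.INTER_CUBIC)
pa,pb=proj(a,P)[0].astype(int),proj(b,P)[0].astype(int)
save(np.hstack([up(a["img"],pa[0]-50,pa[1]-110),up(b["img"],pb[0]-50,pb[1]-110)]),"g_held")
```

```text
6.8 [560.49028398 175.17774194 339.32763694] [-3.14122323e+00 -8.16204925e-04  2.96232512e+00] [ 2.40559658e-01  3.29920072e-01  1.19550139e+00 -4.65725775e-06
  1.61706710e+00 -1.15096949e+00] [ 0.38927241 -0.61426795 -1.53272673]
[[244.68011183 240.45493685]] [[293.46087286 255.9496738 ]]
```

View pics/g_held.png

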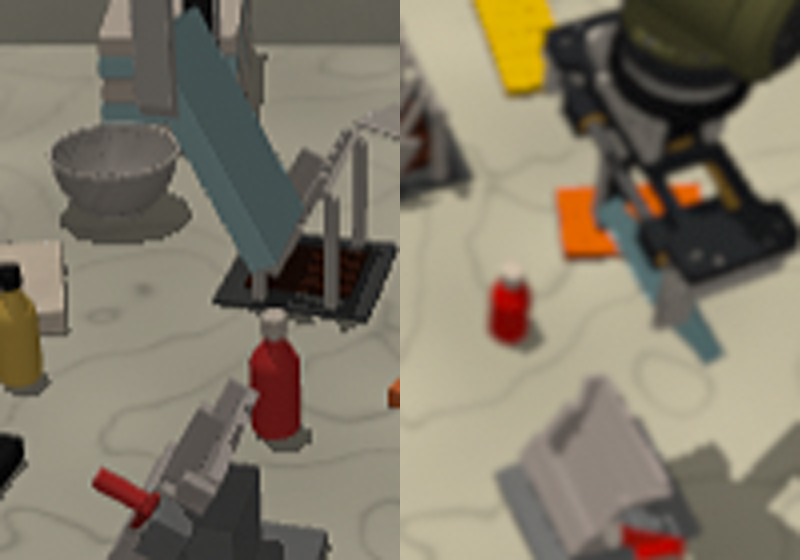

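The mould is held firmly and hasn't swung: in the side crop its bottom end, at (270,260), points toward the robot, 27° past vertical. I'll pivot it by rolling its lower corner on the back plate. First I'll refine the bed position from the knob tip and base corners.

Run:
```python
from h import *
from scipy.optimize import least_squares
w=np.load("w1.npy",allow_pickle=True).item();a=np.load("side2.npy",allow_pickle=True).item()
k=508/660*6
wp=lambda x,y:(250+x/k,85+y/k)
obs=[(w,wp(414,129),[-20,100,48]),(w,wp(318,129),[-20,100,22]),(a,(218.5,249.5),[-20,100,48])]
h=lambda v:frame([v[0],v[1],105],v[2])
def res(v,show=0):
    r=[proj(c,tf(h(v),p))[0]-q for c,q,p in obs]
    # base near edge on table: left edge points; v=base x offset unknown -> only corners' y and heading
    return np.r_[np.ravel(r),(v[2]+10)]
r=least_squares(res,[557,178,-10]);print(r.x,r.fun.round(2))
for p,q in obs[:1]+[]if 0 else []:pass
B=h(r.x);Bi=np.linalg.inv(B)
# base corners on the table in bed yaw frame
u=np.array([np.cos(np.radians(-10)),np.sin(np.radians(-10))]);v=np.array([-u[1],u[0]])
for n,p in (("LB",(85,488)),("LT",(88,240)),("RT",(386,243))):
    g=on(w,wp(*p),6)[:2]-np.array([557,178.5]);print(n,(g@u).round(1),(g@v).round(1))
# plate top corners at z of bed(-20,*,-8)
for p in ((218,262),(215,552),(240,268)): 
    g=on(w,wp(*p),105+17.8-3.6)[:2]-np.array([557,178.5]);print(p,(g@u).round(1),(g@v).round(1))
```

```text
[553.47820398 177.4710695  -10.01132579] [-1.73  0.02  1.41  0.11 -0.55  0.14 -0.01]
LB -63.0 -53.8
LT -62.9 56.4
RT 66.2 55.6
(218, 262) -23.8 54.9
(215, 552) -20.8 -49.0
(240, 268) -16.2 52.9
```

>>> {"method": "send_rows", "body": {
  "series": [
    [[0,-25,1,20,0],[0,-50,2.5,60,0],[0,-50,2.5,100,0],[0,-50,2.5,129,0],[0,-50,2.5,129,0]]
  ]
}}

```text
clock: 7.4
eef_pos: [608.7, 168.3, 206.3]
eef_rot: [-3.139, -0.007, 2.958]
wrist_force: [-0.0, 0.6, -2.2]
finger_gap: 69.8
```

Run:
```python
from h import *
s,c=wrist();print(s["clock"],s["eef_pos"],s["eef_rot"],s["wrist_force"])
np.save("w3.npy",c,allow_pickle=True)
T=frame([557,178.5,105],-10)
crop_overlay(c,bedpolys(T)[:1]+bedpolys(T)[4:],100,20,312,234,2.5,"i_w")
```

```text
7.4 [608.74379326 168.28457314 206.30925639] [-3.13868272 -0.00697929  2.95838531] [-0.02351521  0.55568721 -2.23115097]
```

View pics/i_w.png

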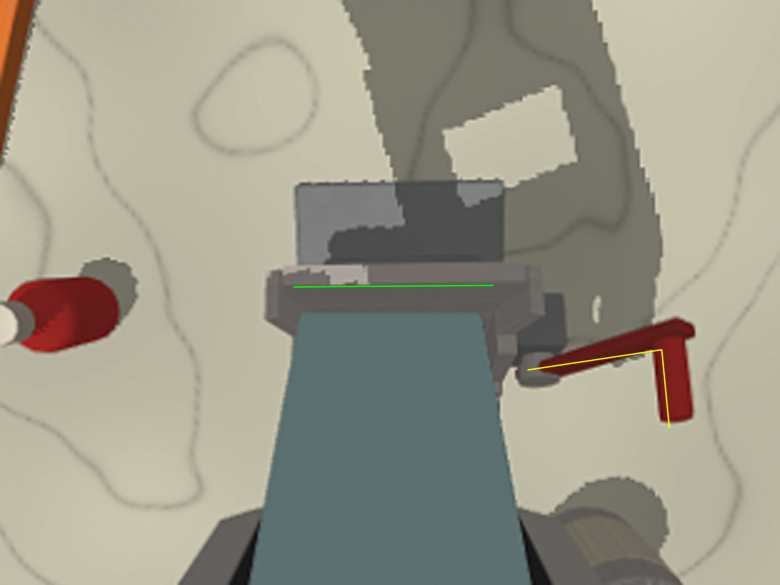

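The wrist crop shows the stand from directly above. The guides span crop x 266–543 (centre 404) and the mould's lower end spans 300–484 (centre 392), so it needs about 5 mm of shift in +y and -0.8° of roll. Then I'll start the pivot on the plate.

>>> {"method": "send_rows", "body": {
  "series": [
    [[0,0,5.5,0,-0.8],[0,4,5.5,6,-0.8],[0,8,5.5,12.5,-0.8],[0,20,5.5,6,-0.8],[0,33,5.5,1,-0.8],[0,47,5.5,-2,-0.8],[0,59,5.5,-3.5,-0.8],[0,73,5.5,-3.5,-0.8],[0,73,5.5,-3.5,-0.8]]
  ]
}}

```text
clock: 8.35
eef_pos: [538.0, 187.6, 215.6]
eef_rot: [3.141, 0.001, 2.975]
wrist_force: [-0.1, 0.3, -1.3]
finger_gap: 70.0
```

Run:
```python
from h import *
s,c=wrist();print(s["clock"],s["eef_pos"],s["eef_rot"],s["wrist_force"])
a=manip.camera("side")
x=cv2.resize(a["img"][150:290,190:310],(480,560),interpolation=cv2.INTER_CUBIC)
y=cv2.resize(c["img"][20:254,150:362],(320,560*1) if 0 else (320,353))
o=np.zeros((560,800,3),np.uint8);o[:,:480]=x;o[:353,480:]=y
save(o,"j")
```

```text
8.35 [538.04875963 187.63157483 215.56204523] [3.14103248e+00 1.02269437e-03 2.97543280e+00] [-0.14611222  0.305649   -1.27856176]
```

View pics/j.png

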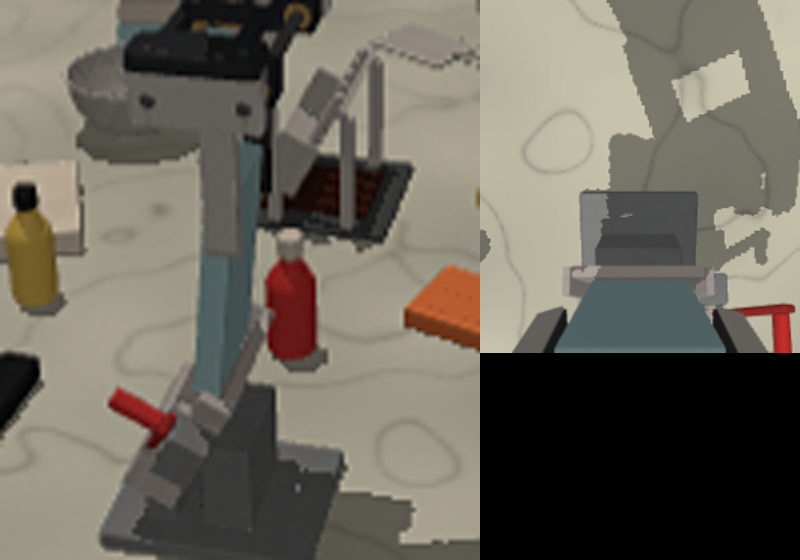

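The mould is pivoting on the back plate as planned. It is now about vertical and centred laterally between the guides to within 1–2 mm. Continuing the roll until it lies flush.

>>> {"method": "send_rows", "body": {
  "series": [
    [[0,6,0,0.5,0],[0,12,0,1.5,0],[0,19,0,4,0],[0,26,0,8,0],[0,33,0,10,0],[0,40,0,13,0],[0,40,0,13,0],[0,40,0,13,0]]
  ]
}}

```text
clock: 9.25
eef_pos: [499.7, 193.9, 201.2]
eef_rot: [-3.141, -0.001, 2.975]
wrist_force: [0.7, -0.1, -1.2]
finger_gap: 69.8
```

Run:
```python
from h import *
s,c=wrist();print(s["clock"],s["eef_pos"],s["eef_rot"],s["wrist_force"],s["moment"])
a=manip.camera("side")
x=cv2.resize(a["img"][150:290,190:310],(480,560),interpolation=cv2.INTER_CUBIC)
y=cv2.resize(c["img"][20:254,150:362],(320,353))
o=np.zeros((560,800,3),np.uint8);o[:,:480]=x;o[:353,480:]=y
save(o,"k")
```

```text
9.25 [499.66839339 193.9301664  201.19205042] [-3.14141718e+00 -5.96644897e-04  2.97500687e+00] [ 0.7064083  -0.08948446 -1.15024889] [-0.02894514  0.03872141 -0.00338709]
```

View pics/k.png

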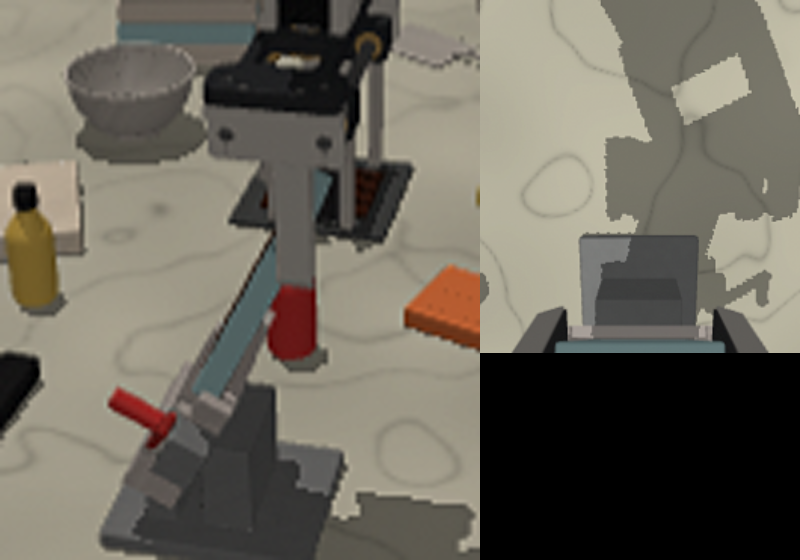

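The mould is flush with the plate and laterally centred (mould 556–725, base 580–698 in the inset, both centred near 640). Sliding it down the slope.

>>> {"method": "send_rows", "body": {
  "series": [
    [[0,-3,0,6,0],[0,-6.5,0,13,0],[0,-10,0,20,0],[0,-13.5,0,27,0],[0,-17,0,34,0],[0,-20.5,0,41,0],[0,-24,0,48,0],[0,-27,0,54,0],[0,-29,0,58,0],[0,-29,0,58,0]]
  ]
}}

```text
clock: 10.35
eef_pos: [528.5, 188.9, 142.7]
eef_rot: [-3.141, -0.001, 2.975]
wrist_force: [-0.2, -0.3, -0.5]
finger_gap: 69.7
```

>>> {"method": "send_rows", "body": {
  "series": [
    [[0,-1,0,2,0],[0,-2,0,4,0],[0,-2.5,0,5.5,0],[0,-2.5,0,5.5,0]]
  ]
}}

```text
clock: 10.75
eef_pos: [531.1, 188.8, 139.1]
eef_rot: [3.141, 0.001, 2.975]
wrist_force: [-5.8, -1.1, 9.3]
finger_gap: 70.0
```

Run:
```python
from h import *
s,c=wrist();print(s["clock"],s["eef_pos"],s["wrist_force"])
a=manip.camera("side")
x=cv2.resize(a["img"][170:275,200:290],(480,560),interpolation=cv2.INTER_CUBIC)
y=cv2.resize(c["img"][20:254,150:362],(320,353))
o=np.zeros((560,800,3),np.uint8);o[:,:480]=x;o[:353,480:]=y
save(o,"l")
```

```text
10.75 [531.1125973  188.84874073 139.10147514] [-5.75608331 -1.069162    9.30538537]
```

View pics/l.png

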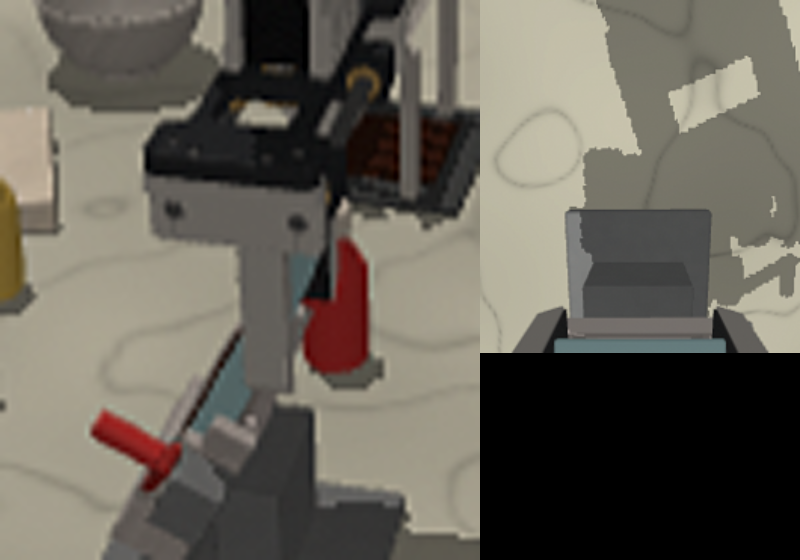

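The 11 N reaction points up the slope at the predicted height (139 mm against 138.6), so the mould is on the pocket floor. Releasing and retreating upward.

>>> {"method": "send_rows", "body": {
  "series": [
    [[1,0,0,0,0],[1,0,0,0,0],[1,0,0,0,0],[1,0,0,0,0],[1,0,0,0,0],[1,0,0,-20,0],[1,0,0,-50,0],[1,0,0,-90,0],[1,0,0,-130,0],[1,0,0,-130,0]]
  ]
}}

```text
clock: 11.85
eef_pos: [532.4, 189.0, 273.4]
eef_rot: [3.138, 0.008, 2.975]
wrist_force: [-0.9, -0.4, 0.3]
finger_gap: 94.3
```

Run:
```python
from h import *
s,c=wrist();print(s["clock"],s["eef_pos"],s["wrist_force"],s["eef_rot"])
a=manip.camera("side")
T=frame([553.5,185,105],-9.6);L=[[-65,-35],[65,-35],[65,35],[-65,35],[-65,-35]]
q=[(tf(T,[[x,y,8] for x,y in L]),(0,255,0)),(tf(T,[[22,58,12],[-20,100,18],[-20,100,48]]),(255,255,0))]
x=crop_overlay(a,q,195,190,80,95,5,"m")
y=crop_overlay(c,q,130,60,250,194,1.5,"m2")
o=np.zeros((475,800,3),np.uint8);o[:,:400]=x;o[:291,400:400+375]=y;save(o,"m")
```

```text
11.85 [532.3596679  189.04976755 273.37416527] [-0.86422248 -0.37495621  0.26633912] [3.1378967  0.00783003 2.97482946]
```

View pics/m.png

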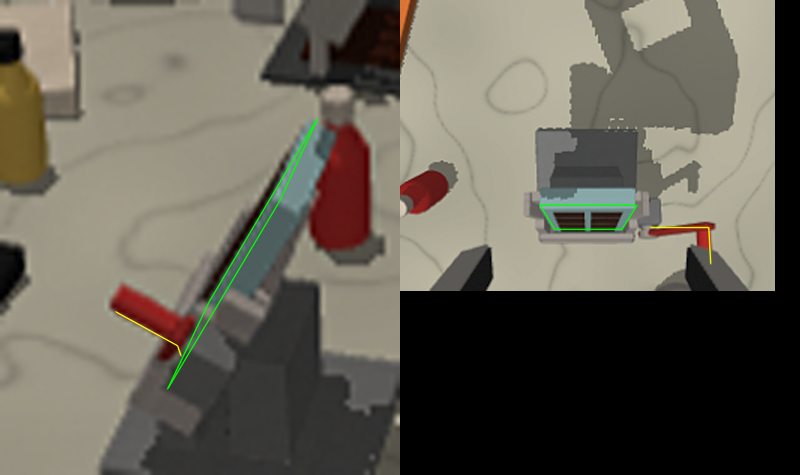

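The mould is seated with the dark cavities outward, and its outline agrees with the model in both views. The lever is still open, with its knob near (713,224) in the inset. Next I'll close the fingers and move to the left of the knob.

>>> {"method": "send_rows", "body": {
  "series": [
    [[0,-10,40,0,0],[0,-25,80,0,0],[0,-46,120,0,0],[0,-46,133,0,0],[0,-46,133,30,0],[0,-46,133,70,0],[0,-46,133,105,0],[0,-46,133,134,0],[0,-46,133,134,0],[0,-46,133,134,0]]
  ]
}}

```text
clock: 12.95
eef_pos: [598.3, 312.1, 133.6]
eef_rot: [-3.141, -0.001, 2.975]
wrist_force: [-0.0, 0.0, 0.9]
finger_gap: 17.5
```

>>> {"method": "send_rows", "body": {
  "series": [
    [[0,-2,0,0.5,0],[0,-2,-6,0.5,0],[0,-2,-12,0.5,0],[0,1,-20,-5,0],[0,3.5,-31,-10,0],[0,5.5,-43,-13,0],[0,6,-56,-15,0],[0,6,-56,-15,0]]
  ],
  "newtons": 10
}}

```text
clock: 13.75
eef_pos: [583.2, 256.0, 149.3]
eef_rot: [-3.141, 0.0, 2.973]
wrist_force: [0.8, -0.5, 0.8]
finger_gap: 0.3
```

>>> {"method": "send_rows", "body": {
  "series": [
    [[0,-0.5,-12,2,0],[0,-2.5,-25,5,0],[0,-5,-34,9,0],[0,-8,-42,15,0],[0,-8,-45,16,0],[0,-8,-45,16,0]]
  ]
}}

```text
clock: 14.35
eef_pos: [584.2, 212.8, 132.5]
eef_rot: [3.139, 0.001, 2.975]
wrist_force: [5.8, 8.1, -2.6]
finger_gap: 0.2
```

Run:
```python
from h import *
s,c=wrist();print(s["clock"],s["eef_pos"],s["wrist_force"],s["finger_gap"])
for n in("scene","side"):
    c=manip.camera(n);im=c["img"].astype(int)
    m=((im[...,0]>110)&(im[...,1]<60)&(im[...,2]<70)).astype(np.uint8)
    k,_,st,ce=cv2.connectedComponentsWithStats(m)
    print(n,[(st[i].tolist(),ce[i].round(1).tolist()) for i in range(1,k) if st[i][4]>8])
    T=frame([553.5,185,105],-9.6)
    for th in(90,45,20,0):
        t=np.radians(th-45);x,y=22-60*np.cos(t),58+60*np.sin(t);print(th,proj(c,tf(T,[[x,y,18],[x,y,48]])).round(1).tolist())
```

```text
14.35 [584.17606928 212.79832176 132.45554941] [ 5.76879318  8.07055921 -2.59269505] 0.23141063541402532
scene [([266, 216, 9, 15, 95], [269.2, 222.5])]
90 [[311.1, 284.3], [303.0, 286.1]]
45 [[307.3, 267.7], [299.2, 269.1]]
20 [[302.0, 261.1], [294.0, 262.4]]
0 [[297.1, 258.3], [289.1, 259.6]]
side [([261, 216, 4, 8, 19], [262.3, 220.4]), ([291, 228, 41, 16, 112], [311.5, 235.9])]
90 [[230.0, 258.6], [217.7, 251.9]]
45 [[238.8, 241.7], [226.8, 235.1]]
20 [[240.9, 236.9], [229.3, 230.5]]
0 [[240.9, 236.3], [229.5, 230.0]]
```

>>> {"method": "send_rows", "body": {
  "series": [
    [[0,-2,8,0,0],[0,-8,20,0,0],[0,-8,20,-30,0],[0,-8,20,-70,0],[0,-8,20,-110,0],[0,0,-20,-130,0],[0,30,-30,-140,0],[0,30,-30,-140,0],[0,30,-30,-140,0]]
  ]
}}

```text
clock: 15.4
eef_pos: [549.2, 187.6, 272.9]
eef_rot: [-3.141, 0.0, 2.975]
wrist_force: [-0.6, 0.5, 0.2]
finger_gap: 0.6
```

Run:
```python
from h import *
s,c=wrist();print(s["clock"],s["eef_pos"],s["wrist_force"],s["eef_rot"])
a=manip.camera("side")
T=frame([553.5,185,105],-9.6);L=[[-65,-35],[65,-35],[65,35],[-65,35],[-65,-35]]
q=[(tf(T,[[x,y,8] for x,y in L]),(0,255,0)),(tf(T,[[22,58,12],[-20,16,18],[-20,16,48]]),(255,255,0))]
x=crop_overlay(a,q,195,190,80,95,5,"n")
p=proj(c,tf(T,[[0,0,8]]))[0];x0=int(np.clip(p[0]-65,0,380));y0=int(np.clip(p[1]-75,0,224))
y=crop_overlay(c,q,x0,y0,130,158,3,"n2")
o=np.zeros((475,800,3),np.uint8);o[:,:400]=x;o[:474,400:790]=y;save(o,"n")
```

```text
15.4 [549.20062796 187.60595585 272.89346286] [-0.63102896  0.47595788  0.21212297] [-3.14143083e+00  3.27154161e-04  2.97472146e+00]
```

View pics/n.png

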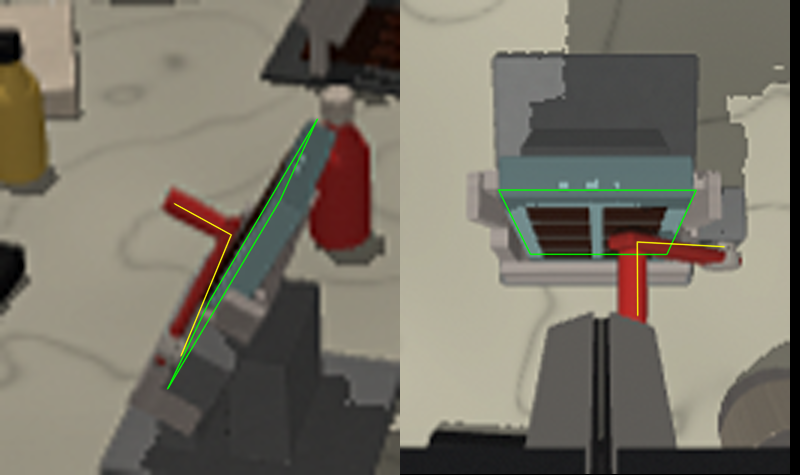

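The last picture shows the lever across the mould face. The knob is at (632,270), where the shut position was predicted, and the mould is still in the pocket. The gripper is clear, so I'm handing in.

```bash
python3 -c "
from cell import manip
s=manip.read_state();print(s['clock'],s['wrist_force']);print(manip.sign_off())"
```

```text
15.5 [0.19040398 1.01389941 0.97391458]
the job is handed in; nothing more can be done
None
```

The mould is seated in the stand's pocket with its cavities facing outward, and the red lever is shut over it. I handed the job in at 15.5 s of the 58 s allowed; no verdict was reported.

**What I did:** I gripped the mould by its side edges at the overhang and yawed it 180°. I then rolled its lower corner on the stand's back plate until it lay flush, slid it down to the pocket floor and released it. Last, I pushed the lever shut with closed fingers.

**Checks:**
- **Seating:** the floor reaction was about 11 N, directed up the slope. The tool height was 139.1 mm against 138.6 mm predicted. Pictures taken after release show the cavities outward and the mould aligned with the bed.
- **Lever:** it was pressed with about 8 N sideways at its stop, where about 2 N moves it. The final picture shows the knob within a few millimetres of the predicted shut position.
- **Clearance:** the gripper ended well above everything with about zero wrist force. I did not measure the bystanders; none looked moved in the views I had.

**What disagreed:**
- My first estimate of the stand's sideways position was about 5 to 7 mm off the final one, so I corrected it by comparing the mould and guides in the same picture.
- In the last side view, both mould and lever sit 3 to 5 mm from the overlaid model. I took this as calibration offset, because both shift the same way.

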